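Hold a counterweighted swing arm level over its assembly fixture

TASK

Pick up the blue counterweighted swing arm from the bench at its balance point (this depends on where the brass weight sits on it), keep it level, and carry it over the assembly fixture without letting it touch the fixture. Finish while still holding it there, level and still, with the bore of its steel hub straight above the fixture's pin and its small eye above the black fork, the hub's underside about 30 mm clear of the tip of the pin. Do not set it down or let go, and leave the other things on the bench alone.

Things in the scene. Friction and masses are not known exactly. Their poses are not given: they have to be found in the camera images.
- swing_arm: loose arm lying flat: blue beam 14 mm wide, z = 16 to 32 mm, from a steel hub (42 mm dia, 34 high, 17 mm bore; -x end) to a small blue eye (26 mm dia, 32 high; +x end). Origin midway between hub and eye axes, at their undersides; x along the beam, z up. 0.38 kg with centre of mass at x = -60 mm, plus the 0.30 kg brass weight: the whole balances at x = -29 mm + 0.441 x weight
- weight (a joint): place of the brass weight on the beam, m: its middle lies at x = 10 mm + this value in the arm's frame (0 to 0.08, larger is nearer the eye, differs each start). Clamped: moves only if pushed with over 25 N. Block 30 mm long, 34 wide, z = 7 to 39 mm, 6 mm screw head on top. Grip the bare beam between hub and weight
- weight_mid (a point): middle of the brass weight, 23 mm above the level of the arm's underside
- hub_under (a point): centre of the hub's bore at its underside, x = -110 mm in the arm's frame
- eye_under (a point): centre of the eye at its underside, x = +110 mm in the arm's frame
- fixture: fixed: aluminium plate 270 x 64 mm, top at z = 12 mm, steel pin (13 mm dia on a 30 mm shoulder, tip z = 45 mm) at its -x end, black fork (floor z = 20, cheeks to 40 mm, 32 mm apart) at its +x end. Origin: centre of its underside on the bench; x from pin to fork, z up. Yaw differs from the arm's by up to 30 degrees; may stand left or right of the arm
- pin_tip (a point): centre of the tip of the pin, x = -110 mm, z = 45 mm in the fixture's frame
- fork_floor (a point): centre of the fork's floor, x = +110 mm, z = 20 mm in the fixture's frame
- tube_cutter: small grey tube cutter with a black knob, 25 x 58 x 16 mm, loose bystander; origin at its underside
- septa_tin: round white tin, 49 mm diameter, 20 mm high, loose bystander; origin at its underside
- solvent_bottle: brown bottle with a blue cap, 62 x 81 x 125 mm, loose bystander; origin at its underside
- calculator: pocket calculator, 128 x 78 x 17 mm, loose bystander; origin at its underside
- ptfe_tape: white tape roll lying flat, 56 mm diameter, 14 mm high, loose bystander; origin at its underside

How it is judged:
By the outcome, as a careful person would: the job done as asked, in the order asked, and still so for the second after the job is handed in, while the arm keeps its last pose, push and grip.
It also fails if it takes over 48 s, if anything falls off the work surface, if the arm or the gripper's body presses on something with over 40 N, if the wrist force passes 120 N, or if a joint passes its speed limit or range.

ROBOT

A 6-joint arm with a two-finger parallel gripper is mounted at the origin on a cart in front of the work surface, level with it; the furniture and walls round the work are solid. World frame = base frame: x ahead of the robot, y to its left, z up, the work surface at z = 0. Lengths are in mm, angles in rad, forces in N, time in s.
With the tool pointing down it reaches from about 300 to 775 mm from the base axis. Payload 14.6 kg.
Tool frame: the origin (TCP) lies at the very end of the fingers, on their centre line; the grasp point (between the pads) lies manip.grasp_offset behind it (manip.grasp_offset is the distance from the TCP to the grasp point, in mm); z points along the fingers, y is the direction in which the jaws open and shut (so a half turn about z gives the same grasp; the last joint's range is limited). The gripper opens to 94 mm and grips with 3 to 60 N. Pads are 16 mm wide; open, the fingers measure 119 mm over their backs; the gripper's body (75 mm by 177 mm) begins 78 mm behind the grasp point.
Start: joints at [1.186, 0.3, 1.521, -0, 1.321, -0.067], TCP at [171.86, 522.449, 205.446] pointing down, gripper open.
Joint ranges: [-3.03, 3.03], [-0.79, 2.21], [0.23, 2.52], [-1.04, 4.18], [0, 3.07], [-2.55, 2.55]. Speed limits (rad/s): [2.22, 2.22, 2.57, 3.14, 3.14, 3.14].

INTERFACE

Orientations are given as [roll, pitch, yaw] about the fixed x, y, z axes, in that order (R = Rz(yaw) Ry(pitch) Rx(roll)).
In Python, from cell import manip gives the robot as it stands.
- The arm moves only by the tool send_rows, never from a script. Its argument "commands" is a list of rows, each a list of 2 entries, a list of its own where there are three numbers: the shift along the tool's x, y, z in m, then the turn about the tool's z in rad. A call has exactly 8 rows; each row is the pose to reach, as a shift and turn from the pose commanded when the call began, along the tool's axes at that moment; what a row does not reach only later rows make up. A row lasts 1/12 s, in which the tool goes at most 41.7 mm and 7.16 degrees, less where a joint would pass 70% of its speed; a pose out of reach is approached as far as the arm can. A call with a gripper value outside its range is refused whole. "hand" is the closure, from -1 (fully open) to 1 (shut), so that 0 is half open, set as the call begins (left out, the last holds). The fingers move at their own pace and stop on an object; "force" is the grip in N (left out, the last holds). Time passes only in rows, so rows that repeat a pose let the fingers close, or fill a call up. It gives the time, the measured TCP pose, the force and the opening at its end, in the units of the state.
- manip.read_state(): the state, without advancing time (a new reading comes with each control period).
- manip.camera(name): name is "scene" or "top"; returns the picture (420x560x3 uint8, red, green, blue); there is no depth.
- manip.camera_model(name): a dict with "K" (3x3 intrinsics, pixels), "eye" and "attitude" of the camera in the world. Camera axes: x right, y down, z forward; pixel columns grow to the right and rows downward; lengths in mm; the calibration is good to about 2 mm. A picture is of the moment at which its call begins. camera_model takes no time and is no camera call.
- manip.sign_off(): hands the job in, once; it reports no verdict.
The state is a dict: "clock": time; "joints": joint angles; "qd": joint speeds; "effort": joint torques, N m; "eef_pos": TCP position; "eef_rot": TCP orientation; "wrist_force": force on the tool from outside, world axes, zero at the start; "moment": the same for the moment, N m; "finger_gap": finger opening in mm.
Only numpy, scipy, OpenCV 4.12 (cv2) and the standard library are available. Lean on these libraries where they do the work, as an engineer would, in place of code of your own. Each camera call takes 0.05 s, during which the arm holds its last target.

## Working session

There is one attempt and no reset: what is moved stays moved. The work goes in short steps, Python scripts to look and compute and a tool call to move; the robot and the scene stay as the last step left them, time stands still between calls to the robot, and variables do not carry over. Pictures are saved under pics/ and viewed, and the job is handed in when it is done.

Besides the shell and the picture viewer there is one more tool, called after "Request:" by a JSON object that holds its "op" and its "data", one argument or row to a line. send_rows: Moves the arm, as the interface text tells. Its arguments: {"type":"object","properties":{"commands":{"type":"array","items":{"type":"array"}},"hand":{"type":"number"},"force":{"type":"number"}},"required":["commands"]}

```bash
mkdir -p pics; ls; python3 - <<'E'
from cell import manip
import cv2
for n in("scene","top"):
    cv2.imwrite(f"pics/{n}0.png",manip.camera(n)[:,:,::-1]); print(n,manip.camera_model(n))
print(manip.read_state(), manip.grasp_offset)
E
```

```text
pics
scene {'K': array([[486.49360276,   0.        , 277.15176251],
       [  0.        , 486.49360276, 215.50971106],
       [  0.        ,   0.        ,   1.        ]]), 'eye': array([ 147.25255292, -938.55503039, 1090.61085654]), 'attitude': array([-2.41285713,  0.01537484, -0.50702062])}
top {'K': array([[426.87521854,   0.        , 280.2260504 ],
       [  0.        , 426.87521854, 210.07975874],
       [  0.        ,   0.        ,   1.        ]]), 'eye': array([ 411.06806361, -132.94113887, 1436.28592372]), 'attitude': array([-3.01633143,  0.0111131 , -1.57065804])}
{'clock': 0.1, 'joints': array([ 1.18638411e+00,  3.00413164e-01,  1.52150341e+00, -2.03207625e-05,
        1.32069301e+00, -6.66547040e-02]), 'qd': array([-0.00155494, -0.00163603, -0.00203425,  0.00044813,  0.00078755,
       -0.00027659]), 'effort': array([ 1.77925944e-03, -5.32647443e+01, -3.53283334e+01,  7.09837326e-02,
        2.34676333e-02, -2.05218038e-05]), 'eef_pos': array([171.79115083, 522.2422954 , 204.95096552]), 'eef_rot': array([-3.14057667e+00, -4.80934176e-05,  2.82384016e+00]), 'wrist_force': array([ 0.32438577, -0.41173125, -0.71690928]), 'moment': array([-0.01408552,  0.00255858, -0.03136384]), 'finger_gap': 93.62464288601632} 18.8
```

View pics/top0.png

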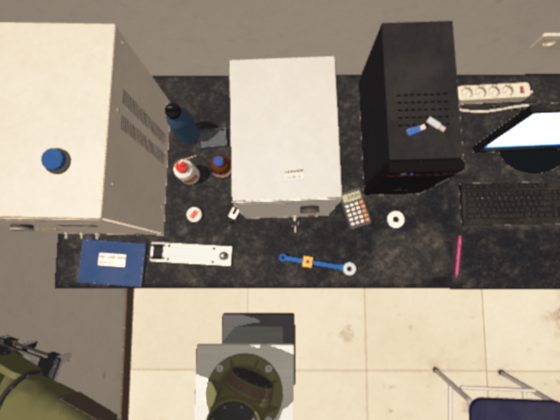

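View pics/scene0.png

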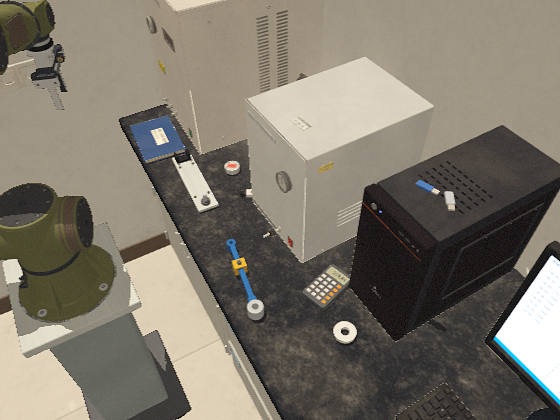

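```bash
cat > h.py <<'E'
import numpy as np
from scipy.spatial.transform import Rotation as R
from cell import manip
def cam(n):
    m=manip.camera_model(n); return m["K"],np.array(m["eye"]),R.from_euler('xyz',m["attitude"]).as_matrix()
def px2w(n,uv,z):
    K,e,A=cam(n); d=A@np.linalg.inv(K)@np.array([uv[0],uv[1],1.]); return e+d*(z-e[2])/d[2]
def w2px(n,p):
    K,e,A=cam(n); q=K@(A.T@(np.asarray(p,float)-e)); return q[:2]/q[2]
E
python3 - <<'E'
import cv2
t=cv2.imread('pics/top0.png'); s=cv2.imread('pics/scene0.png')
def crop(im,x,y,w,h,k,n):
    c=cv2.resize(im[y:y+h,x:x+w],None,fx=k,fy=k,interpolation=cv2.INTER_CUBIC); cv2.imwrite(n,c)
crop(t,270,240,100,50,8,'pics/t_arm.png')
crop(t,140,230,100,50,8,'pics/t_fix.png')
crop(s,215,230,60,95,6,'pics/s_arm.png')
crop(s,160,135,65,85,6,'pics/s_fix.png')
E
```

```text
(no output)
```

View pics/t_arm.png

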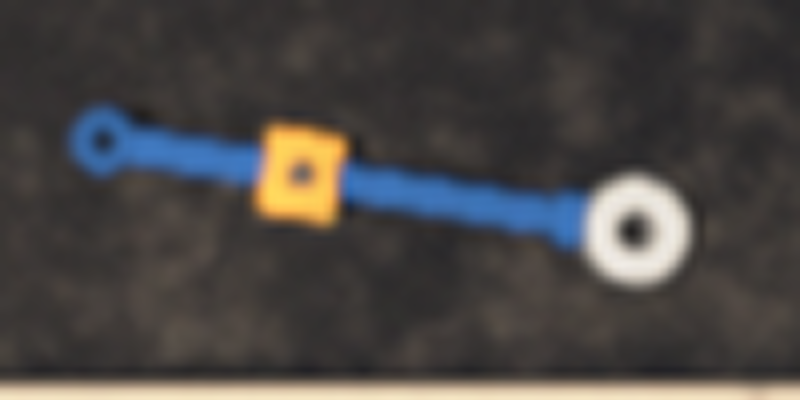

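View pics/t_fix.png

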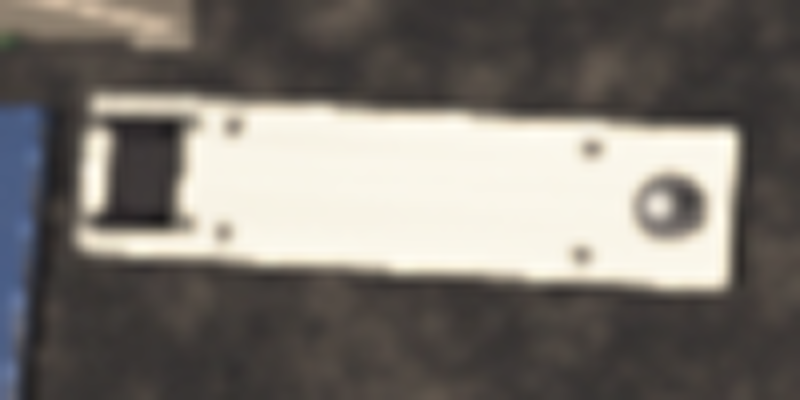

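View pics/s_arm.png

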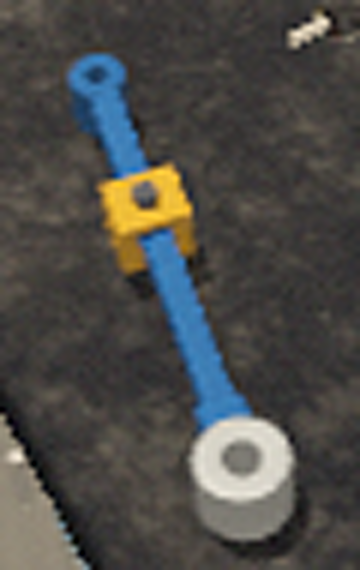

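View pics/s_fix.png

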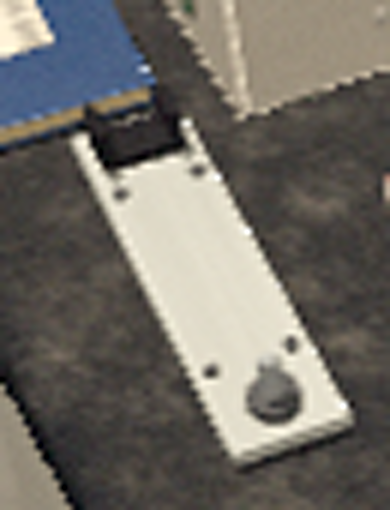

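```bash
python3 - <<'E'
from h import *
import cv2
def T(x,y,x0,y0,k): return ((x+.5)/k-.5+x0,(y+.5)/k-.5+y0)
hub=px2w('top',T(636,230,270,240,8),34);eye=px2w('top',T(101,140,270,240,8),32);w=px2w('top',T(302,173,270,240,8),43)
print(hub,eye,w,np.linalg.norm((hub-eye)[:2]))
hs=px2w('scene',T(242,460,215,230,6),34);es=px2w('scene',T(97,75,215,230,6),32);ws=px2w('scene',T(146,192,215,230,6),43)
print(hs,es,ws,np.linalg.norm((hs-es)[:2]))
for h,e,m in((hub,eye,w),(hs,es,ws)):
    c=(h+e)/2;u=(e-h)[:2];yaw=np.arctan2(u[1],u[0]);u/=np.linalg.norm(u);print('arm',c,yaw,'w',(m-c)[:2]@u)
C=[px2w('top',T(*p,140,230,8),12) for p in((90,95),(740,127),(728,292),(78,248))]
c=np.mean(C,0);u=(C[0]+C[3]-C[1]-C[2])[:2];print('fix',C,c,np.arctan2(u[1],u[0]),np.linalg.norm(C[0]-C[1]),np.linalg.norm(C[2]-C[3]))
pt=px2w('top',T(667,205,140,230,8),45);ff=px2w('top',T(145,172,140,230,8),20);print('pin',pt,ff,np.linalg.norm((pt-ff)[:2]))
Cs=[px2w('scene',T(*p,160,135,6),12) for p in((353,415),(238,458))];print(Cs)
p=px2w('scene',T(273,385,160,135,6),45);print(p)
# segmentation centroids
t=manip.camera('top').astype(int)
s=manip.camera('scene').astype(int)
for n,im,(x0,y0,x1,y1) in(('top',t,(335,255,365,285)),):
    sub=im[y0:y1,x0:x1]; m=(sub.min(2)>120); ys,xs=np.nonzero(m); print(m.sum(),xs.mean()+x0,ys.mean()+y0,xs.min()+x0,xs.max()+x0,ys.min()+y0,ys.max()+y0)
E
```

```text
[ 396.65201858 -341.05384958   34.        ] [ 433.03246712 -123.74656153   32.        ] [ 419.57617771 -205.18771276   43.        ] 220.3315557860955
[ 395.35155724 -344.03219343   34.        ] [ 431.53086119 -126.90204494   32.        ] [ 418.92570889 -206.34424644   43.        ] 220.12370026149054
arm [ 414.84224285 -232.40020555   33.        ] 1.404919858430005 w 27.620626842304844
arm [ 413.44120921 -235.46711919   33.        ] 1.4056882217825286 w 29.6282456513091
fix [array([485.29619229, 315.62173246,  12.        ]), array([471.86427255,  43.41343955,  12.        ]), array([403.71233874,  47.41764887,  12.        ]), array([421.79191406, 318.20402851,  12.        ])] [445.66617941 181.16421235  12.        ] 1.5128285545186178 272.5394855684613 271.3892673609067
pin [438.88801659  68.54378409  45.        ] [453.00660436 289.01933671  20.        ] 220.92714596342765
[array([468.43530147,  42.27129565,  12.        ]), array([406.03789882,  44.0643767 ,  12.        ])]
[432.52629061  50.80249602  45.        ]
133 348.98496240601503 268.29323308270676 343 355 262 275
```

```bash
python3 - <<'E'
from h import *
import cv2
from scipy.optimize import least_squares
def tri(a,b):
    A=[];B=[]
    for n,uv in(('top',a),('scene',b)):
        K,e,Q=cam(n);d=Q@np.linalg.inv(K)@np.array([*uv,1.]);d/=np.linalg.norm(d);P=np.eye(3)-np.outer(d,d);A.append(P);B.append(P@e)
    return np.linalg.lstsq(np.vstack(A),np.hstack(B),rcond=None)[0]
print('box top left-front',tri((232,204),(249,101)),'right-front',tri((334,198),(302,165) if 0 else (308,163)))
print('knob',tri((295,225),(285,181)), px2w('top',(295,225),0),px2w('scene',(268,235),0))
print('lbox corner',px2w('top',(165,235),0),px2w('scene',(200,153),0), 'book corner', px2w('top',(146,242),20))
print('base right box', px2w('scene',(305,260),0),px2w('scene',(258,190),0))
t=cv2.imread('pics/top0.png'); s=cv2.imread('pics/scene0.png')
cv2.imwrite('pics/pin_s.png',cv2.resize(s[185:215,190:225],None,fx=16,fy=16,interpolation=cv2.INTER_CUBIC))
cv2.imwrite('pics/pin_t.png',cv2.resize(t[240:270,205:240],None,fx=16,fy=16,interpolation=cv2.INTER_CUBIC))
E
```

```text
box top left-front [566.66097113  -2.20772224 374.74894126] right-front [ 582.7820593  -260.21062421  361.45558259]
knob [ 545.99458022 -173.272126    246.77052733] [ 541.11449883 -166.82999711    0.        ] [ 545.49687697 -132.3348619     0.        ]
lbox corner [507.6099381  272.15576706   0.        ] [515.91851552 301.14028046   0.        ] book corner [483.01870074 329.08568142  20.        ]
base right box [ 592.05669879 -262.42267876    0.        ] [605.32847949  45.14452023   0.        ]
```

View pics/pin_s.png

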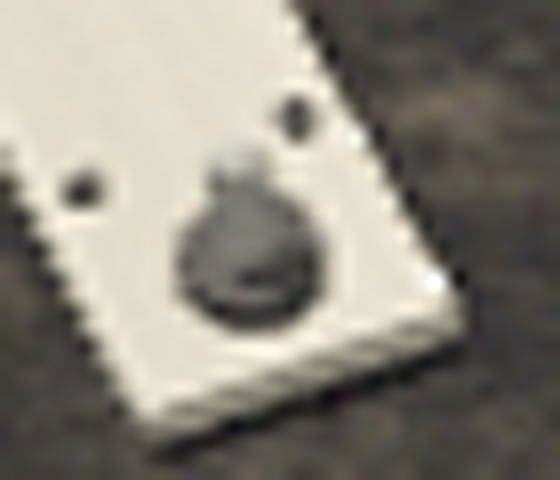

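View pics/pin_t.png

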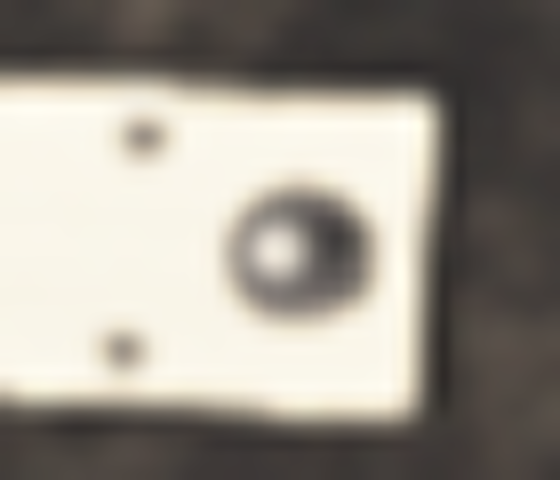

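```bash
python3 - <<'E'
from h import *
pt=px2w('top',(221.9,255.16),45); ps=px2w('scene',(204.4,194.5),45)
print(pt,ps)
# plate corners
C=np.array([px2w('top',((x+.5)/8-.5+140,(y+.5)/8-.5+230),12) for x,y in((90,95),(740,127),(728,292),(78,248))])
# fork centre scene crop (190ish): holes
def S(x,y,z): return px2w('scene',((x+.5)/6-.5+160,(y+.5)/6-.5+135),z)
hs=[S(*p,12) for p in((197,171),(120,193),(290,344),(210,371))]
ht=[px2w('top',((x+.5)/8-.5+140,(y+.5)/8-.5+230),12) for x,y in((234,125),(223,232),(592,148),(582,255))]
for h in(hs,ht):
    h=np.array(h)[:,:2];d=(h[0]+h[1]-h[2]-h[3])/2;print(h.round(1).tolist(),h.mean(0),np.arctan2(d[1],d[0]),np.linalg.norm(d))
e=C.mean(0);print(e, (C[0]+C[3]-C[1]-C[2])/2)
for n,p in(('t',pt),('s',ps)):print(n,'pin->centre yaw by centre', np.arctan2(*(e-p)[[1,0]]),np.linalg.norm((e-p)[:2]))
E
```

```text
[438.97711435  71.91922789  45.        ] [437.80340422  68.14975262  45.        ]
[[470.3, 253.3], [426.8, 257.9], [461.0, 104.8], [417.3, 107.5]] [443.83066898 180.87466292] 1.508011098817287 149.76243085296466
[[472.8, 254.8], [428.4, 258.0], [463.2, 105.0], [418.9, 108.3]] [445.81218057 181.53033801] 1.5071600445749163 150.07021811148817
[445.66617941 181.16421235  12.        ] [ 15.75574753 271.49733627   0.        ]
t pin->centre yaw by centre 1.5096427232017626 109.44957843381256
s pin->centre yaw by centre 1.5013350779647827 113.28764866948761
```

```bash
cat >> h.py <<'E'
def go(x,y,z,yaw,verbose=1):
    s=manip.read_state();Rm=R.from_euler('xyz',s['eef_rot']).as_matrix()
    d=Rm.T@(np.array([x,y,z])-s['eef_pos'])/1000
    t=-(yaw-s['eef_rot'][2]); t=(t+np.pi)%(2*np.pi)-np.pi
    print('t',s['clock'],'pos',s['eef_pos'].round(1),'rot',s['eef_rot'].round(4),'F',s['wrist_force'].round(2),'M',s['moment'].round(3),'gap',round(s['finger_gap'],1))
    print('shift',d.round(4),'turn',round(t,4))
E
python3 -c "
from h import *
go(410.7,-254.4,160,1.4053)"
```

```text
t 0.2 pos [171.8 522.3 205.1] rot [-3.1409 -0.      2.8238] F [-0.44 -0.5  -1.09] M [-0.007 -0.009  0.008] gap 94.1
shift [-0.4696 -0.6631  0.0456] turn 1.4185
```

Request:
{"op": "send_rows", "data": {
  "commands": [
    [[-0.04, -0.055, 0], 0.1],
    [[-0.08, -0.11, 0], 0.2],
    [[-0.12, -0.165, 0], 0.3],
    [[-0.16, -0.22, 0], 0.4],
    [[-0.19, -0.26, 0], 0.5],
    [[-0.21, -0.295, 0], 0.6],
    [[-0.23, -0.325, 0], 0.7],
    [[-0.25, -0.35, 0], 0.8]
  ],
  "hand": -1,
  "force": 40
}}

```text
clock: 0.87
eef_pos: [271.2, 202.6, 205.5]
eef_rot: [3.141, 0.0, 2.02]
wrist_force: [1.5, -0.1, 1.1]
finger_gap: 94.3
```

```bash
python3 -c "
from h import *
go(410.7,-254.4,160,1.4053)"
```

```text
t 0.8667 pos [271.2 202.6 205.5] rot [3.1411 0.     2.0196] F [ 1.46 -0.09  1.1 ] M [-0.042  0.014 -0.02 ] gap 94.3
shift [-0.4723 -0.0726  0.0454] turn 0.6143
```

Request:
{"op": "send_rows", "data": {
  "commands": [
    [[-0.04, -0.006, 0], 0.08],
    [[-0.08, -0.012, 0], 0.16],
    [[-0.12, -0.018, 0], 0.24],
    [[-0.16, -0.024, 0], 0.32],
    [[-0.2, -0.03, 0], 0.4],
    [[-0.24, -0.036, 0.01], 0.48],
    [[-0.28, -0.042, 0.02], 0.55],
    [[-0.32, -0.048, 0.03], 0.61]
  ]
}}

```text
clock: 1.53
eef_pos: [368.4, -106.7, 175.2]
eef_rot: [3.141, 0.0, 1.409]
wrist_force: [0.8, 1.3, -0.3]
finger_gap: 93.8
```

```bash
python3 -c "
from h import *
go(410.7,-254.4,160,1.4053)"
```

```text
t 1.5333 pos [ 368.4 -106.7  175.2] rot [3.1405e+00 2.0000e-04 1.4095e+00] F [ 0.75  1.32 -0.31] M [-0.068  0.073  0.058] gap 93.8
shift [-0.139   0.0655  0.0153] turn 0.0042
```

Request:
{"op": "send_rows", "data": {
  "commands": [
    [[-0.03, 0.014, 0.0], 0.0],
    [[-0.06, 0.028, 0.005], 0.0],
    [[-0.09, 0.042, 0.01], 0.0],
    [[-0.12, 0.056, 0.015], 0.0],
    [[-0.139, 0.0655, 0.015], 0.004],
    [[-0.139, 0.0655, 0.015], 0.004],
    [[-0.139, 0.0655, 0.015], 0.004],
    [[-0.139, 0.0655, 0.015], 0.004]
  ]
}}

```text
clock: 2.2
eef_pos: [411.0, -251.3, 160.3]
eef_rot: [-3.141, -0.0, 1.41]
wrist_force: [-0.2, -0.3, -0.3]
finger_gap: 93.6
```

```bash
python3 -c "
from h import *
import cv2
t=manip.camera('top');s=manip.camera('scene')
cv2.imwrite('pics/t1.png',cv2.resize(t[200:300,260:400,::-1],None,fx=5,fy=5,interpolation=cv2.INTER_CUBIC))
cv2.imwrite('pics/s1.png',cv2.resize(s[180:340,190:340,::-1],None,fx=3.7,fy=3.7,interpolation=cv2.INTER_CUBIC))
go(410.7,-254.4,60,1.4053)"
```

```text
t 2.3 pos [ 411.2 -251.1  160.7] rot [3.1414e+00 1.0000e-04 1.4107e+00] F [0.38 0.39 0.06] M [-0.099  0.077  0.004] gap 94.0
shift [-0.0034  0.      0.1007] turn 0.0054
```

View pics/t1.png

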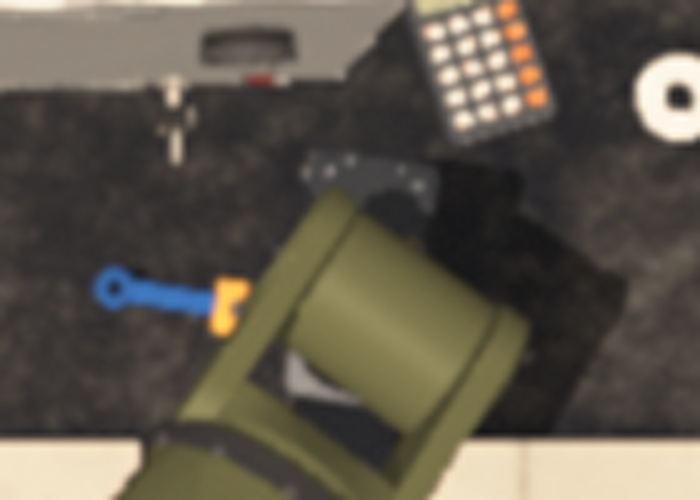

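View pics/s1.png

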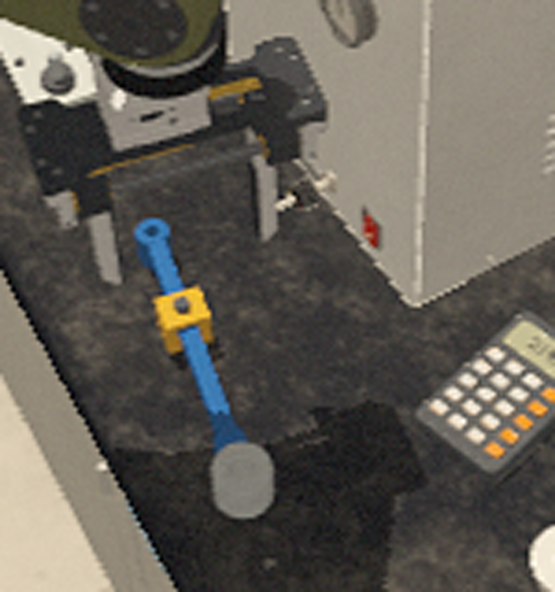

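Request:
{"op": "send_rows", "data": {
  "commands": [
    [[-0.001, 0.0, 0.02], 0.003],
    [[-0.002, 0.0, 0.045], 0.005],
    [[-0.0033, 0.0, 0.07], 0.005],
    [[-0.0033, 0.0, 0.09], 0.005],
    [[-0.0033, 0.0, 0.105], 0.005],
    [[-0.0033, 0.0, 0.115], 0.005],
    [[-0.0033, 0.0, 0.12], 0.005],
    [[-0.0033, 0.0, 0.12], 0.005]
  ]
}}

```text
clock: 2.97
eef_pos: [410.6, -254.7, 40.1]
eef_rot: [-3.141, -0.0, 1.405]
wrist_force: [-0.0, -0.1, 0.2]
finger_gap: 93.7
```

```bash
python3 -c "
from h import *
import cv2
s=manip.camera('scene')
cv2.imwrite('pics/s2.png',cv2.resize(s[200:340,200:310,::-1],None,fx=5,fy=4.28,interpolation=cv2.INTER_CUBIC))
go(410.7,-254.4,5.2,1.4053)"
```

```text
t 3.0167 pos [ 411.  -255.    40.9] rot [3.1413e+00 1.0000e-04 1.4052e+00] F [-0.59  0.37  0.25] M [-0.057  0.05   0.035] gap 94.3
shift [ 0.0006 -0.0004  0.0357] turn -0.0001
```

View pics/s2.png

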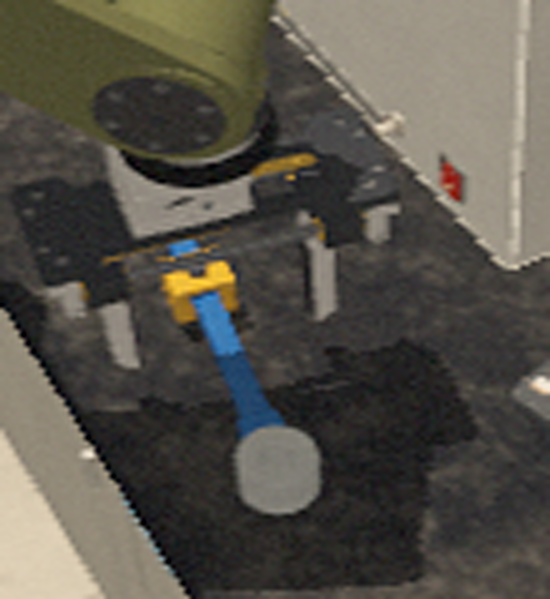

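Request:
{"op": "send_rows", "data": {
  "commands": [
    [[0.0005, 0.0, 0.01], 0.0],
    [[0.0005, 0.0, 0.02], 0.0],
    [[0.0005, 0.0, 0.028], 0.0],
    [[0.0005, 0.0, 0.033], 0.0],
    [[0.0005, 0.0, 0.035], 0.0],
    [[0.0005, 0.0, 0.035], 0.0],
    [[0.0005, 0.0, 0.035], 0.0],
    [[0.0005, 0.0, 0.035], 0.0]
  ]
}}

```text
clock: 3.68
eef_pos: [411.0, -254.8, 5.7]
eef_rot: [3.141, 0.0, 1.405]
wrist_force: [0.2, 0.2, -0.8]
finger_gap: 93.6
```

```bash
python3 -c "
from h import *
import cv2
s=manip.camera('scene')
cv2.imwrite('pics/s3.png',cv2.resize(s[220:330,210:300,::-1],None,fx=6,fy=5.4,interpolation=cv2.INTER_CUBIC))
print(w2px('scene',(411,-255,40.9)))
go(410.7,-254.4,5.2,1.4053)"
```

```text
[244.44732834 276.4097323 ]
t 3.7333 pos [ 411.  -254.8    5.8] rot [3.1410e+00 3.0000e-04 1.4047e+00] F [ 0.42  0.48 -0.35] M [-0.096  0.112  0.003] gap 93.8
shift [ 0.0004 -0.0004  0.0006] turn -0.0006
```

View pics/s3.png

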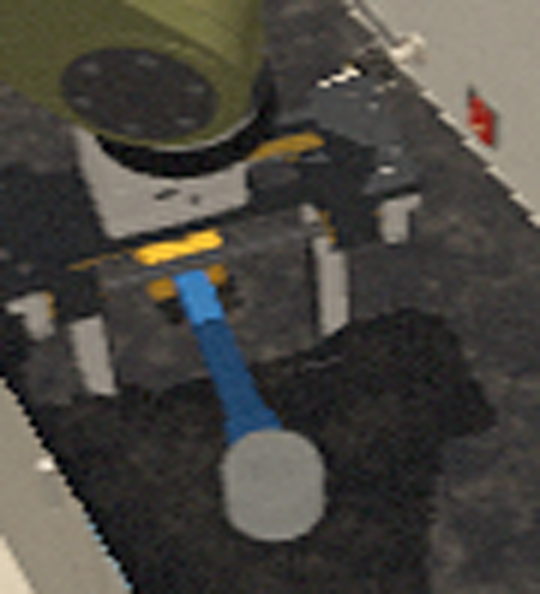

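Fingers straddle the bare beam (around crop 215,340), between weight and hub. Closing.

Request:
{"op": "send_rows", "data": {
  "commands": [
    [[0, 0, 0], 0],
    [[0, 0, 0], 0],
    [[0, 0, 0], 0],
    [[0, 0, 0], 0],
    [[0, 0, 0], 0],
    [[0, 0, 0], 0],
    [[0, 0, 0], 0],
    [[0, 0, 0], 0]
  ],
  "hand": 1,
  "force": 40
}}

```text
clock: 4.4
eef_pos: [410.9, -254.7, 5.4]
eef_rot: [3.142, 0.0, 1.405]
wrist_force: [-0.8, -0.2, 0.6]
finger_gap: 44.4
```

Request:
{"op": "send_rows", "data": {
  "commands": [
    [[0, 0, 0], 0],
    [[0, 0, 0], 0],
    [[0, 0, 0], 0],
    [[0, 0, 0], 0],
    [[0, 0, 0], 0],
    [[0, 0, 0], 0],
    [[0, 0, 0], 0],
    [[0, 0, 0], 0]
  ]
}}

```text
clock: 5.07
eef_pos: [410.9, -254.7, 5.4]
eef_rot: [3.141, 0.0, 1.405]
wrist_force: [1.2, -0.5, -0.4]
finger_gap: 14.0
```

```bash
python3 -c "
from h import *
go(410.7,-254.4,5.2,1.4053)"
```

```text
t 5.0667 pos [ 410.9 -254.7    5.4] rot [3.1415 0.     1.4048] F [ 1.24 -0.52 -0.42] M [-0.139 -0.128  0.022] gap 14.0
shift [ 0.0003 -0.0002  0.0002] turn -0.0005
```

Gripped (14 mm gap). Small lift of 25 mm, then check balance via moment.

Request:
{"op": "send_rows", "data": {
  "commands": [
    [[0, 0, 0], 0],
    [[0, 0, 0], 0],
    [[0, 0, -0.002], 0],
    [[0, 0, -0.006], 0],
    [[0, 0, -0.012], 0],
    [[0, 0, -0.018], 0],
    [[0, 0, -0.023], 0],
    [[0, 0, -0.025], 0]
  ]
}}

```text
clock: 5.73
eef_pos: [411.1, -254.9, 31.5]
eef_rot: [3.14, 0.001, 1.405]
wrist_force: [-0.1, -0.4, -6.6]
finger_gap: 14.1
```

Request:
{"op": "send_rows", "data": {
  "commands": [
    [[0, 0, 0], 0],
    [[0, 0, 0], 0],
    [[0, 0, 0], 0],
    [[0, 0, 0], 0],
    [[0, 0, 0], 0],
    [[0, 0, 0], 0],
    [[0, 0, 0], 0],
    [[0, 0, 0], 0]
  ]
}}

```text
clock: 6.4
eef_pos: [410.8, -254.7, 30.4]
eef_rot: [-3.142, -0.0, 1.405]
wrist_force: [0.6, 0.3, -6.8]
finger_gap: 13.4
```

```bash
python3 -c "
from h import *
import cv2
t=manip.camera('top')
s=manip.camera('scene')
cv2.imwrite('pics/s4.png',cv2.resize(s[190:330,200:300,::-1],None,fx=5,fy=4.2,interpolation=cv2.INTER_CUBIC))
cv2.imwrite('pics/t4.png',cv2.resize(t[230:300,260:380,::-1],None,fx=6,fy=6,interpolation=cv2.INTER_CUBIC))
go(410.7,-254.4,5.2,1.4053)"
```

```text
t 6.5 pos [ 410.8 -254.7   30.4] rot [-3.1416  0.      1.4048] F [-0.19  1.09 -7.54] M [-0.081  0.09  -0.012] gap 13.9
shift [ 0.0003 -0.0002  0.0252] turn -0.0005
```

View pics/s4.png

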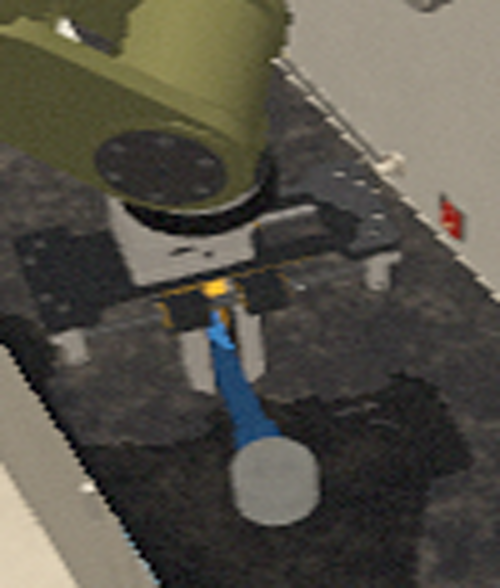

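View pics/t4.png

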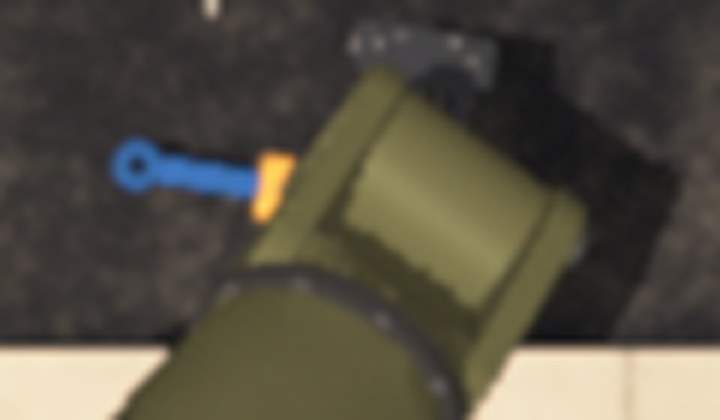

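Request:
{"op": "send_rows", "data": {
  "commands": [
    [[0, 0, -0.01], 0],
    [[0, 0, -0.025], 0],
    [[0, 0, -0.04], 0],
    [[0, 0, -0.055], 0],
    [[0, 0, -0.068], 0],
    [[0, 0, -0.076], 0],
    [[0, 0, -0.08], 0],
    [[0, 0, -0.08], 0]
  ]
}}

```text
clock: 7.17
eef_pos: [411.1, -254.8, 111.2]
eef_rot: [3.14, 0.001, 1.405]
wrist_force: [-0.2, 0.0, -7.2]
finger_gap: 13.5
```

```bash
cat >> h.py <<'E'
import cv2
def overlay(n,fn,box,k,origin,yaw,lift,off=(0,0),pitch=0,im=None):
    # draw predicted arm outline circles
    im=manip.camera(n)[:,:,::-1] if im is None else im
    x0,y0,x1,y1=box
    c=cv2.resize(im[y0:y1,x0:x1],None,fx=k,fy=k,interpolation=cv2.INTER_CUBIC)
    Rm=R.from_euler('zy',[yaw,pitch]).as_matrix()
    a=np.linspace(0,2*np.pi,60)
    for cx,r,z in((-110,21,34),(-110,8.5,34),(-110,21,0),(110,13,32),(110,13,0)):
        P=[w2px(n,Rm@[cx+r*np.cos(t),r*np.sin(t),z]+np.array([origin[0]+off[0],origin[1]+off[1],lift])) for t in a]
        q=((np.array(P)-[x0,y0]+.5)*k-.5).round().astype(int)
        cv2.polylines(c,[q],True,(0,0,255) if z else (0,255,0),1)
    cv2.imwrite(fn,c)
E
python3 -c "
from h import *
s0=cv2.imread('pics/scene0.png')
overlay('scene','pics/o0.png',(210,220,290,330),5,(413.4,-235.5),1.4053,0,im=s0)
s=manip.read_state()['eef_pos'];print(s)
overlay('scene','pics/o1.png',(190,190,290,330),4,(413.4-.1+s[0]-410.9,-235.5+s[1]+254.7),1.4053,s[2]-5.4)
go(410.7,-254.4,5.2,1.4053)"
```

```text
[ 411.05685046 -254.81647115  111.24248419]
t 7.2167 pos [ 410.8 -254.6  110.5] rot [3.1414e+00 1.0000e-04 1.4048e+00] F [ 0.26  0.19 -7.65] M [-0.059  0.095 -0.03 ] gap 14.0
shift [ 0.0002 -0.0002  0.1053] turn -0.0005
```

View pics/o0.png

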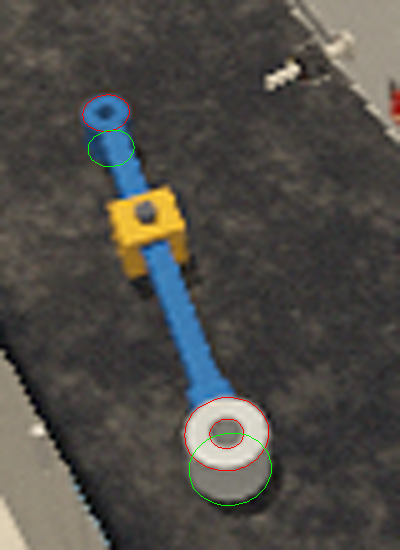

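View pics/o1.png

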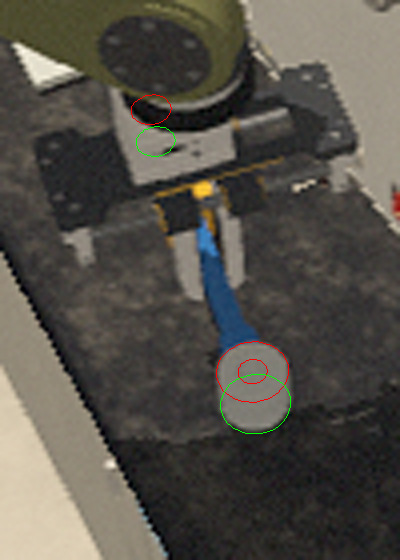

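```bash
cat >> h.py <<'E'
def target(arm=(414.1,-233.9,1.4053),fix=(444.8,181.2,1.508),tcp0=(410.9,-254.7,1.4048)):
    dy=fix[2]-arm[2]; c,s=np.cos(dy),np.sin(dy); o=np.array(tcp0[:2])-arm[:2]
    return np.array([fix[0]+c*o[0]-s*o[1],fix[1]+s*o[0]+c*o[1],tcp0[2]+dy])
E
python3 -c "
from h import *
t=target();print(t);go(t[0],t[1],115,t[2])"
```

```text
[443.7492677  160.18153284   1.5075    ]
t 7.2167 pos [ 410.8 -254.6  110.5] rot [3.1414e+00 1.0000e-04 1.4048e+00] F [ 0.26  0.19 -7.65] M [-0.059  0.095 -0.03 ] gap 14.0
shift [ 0.4145 -0.0361 -0.0046] turn -0.1027
```

Request:
{"op": "send_rows", "data": {
  "commands": [
    [[0.004, 0, -0.001], 0],
    [[0.012, -0.001, -0.002], -0.003],
    [[0.024, -0.002, -0.003], -0.006],
    [[0.04, -0.0035, -0.004], -0.01],
    [[0.06, -0.005, -0.005], -0.015],
    [[0.082, -0.007, -0.005], -0.02],
    [[0.105, -0.009, -0.005], -0.026],
    [[0.129, -0.011, -0.005], -0.032]
  ]
}}

```text
clock: 7.88
eef_pos: [420.9, -123.7, 115.3]
eef_rot: [-3.141, -0.0, 1.437]
wrist_force: [0.5, -0.7, -5.9]
finger_gap: 13.8
```

Request:
{"op": "send_rows", "data": {
  "commands": [
    [[0.024, -0.002, 0], -0.006],
    [[0.048, -0.004, 0], -0.012],
    [[0.072, -0.006, 0], -0.018],
    [[0.096, -0.008, 0], -0.024],
    [[0.12, -0.01, 0], -0.03],
    [[0.143, -0.012, 0], -0.036],
    [[0.165, -0.014, 0], -0.042],
    [[0.185, -0.016, 0], -0.047]
  ]
}}

```text
clock: 8.55
eef_pos: [429.4, 62.0, 115.3]
eef_rot: [-3.141, -0.0, 1.485]
wrist_force: [1.0, -1.0, -6.9]
finger_gap: 13.9
```

```bash
python3 -c "
from h import *
t=target();print(t);go(t[0],t[1],115,t[2]);print(manip.read_state()['qd'])"
```

```text
[443.7492677  160.18153284   1.5075    ]
t 8.55 pos [429.4  62.  115.3] rot [-3.1412e+00 -1.0000e-04  1.4852e+00] F [ 1.01 -1.04 -6.93] M [-0.125  0.059 -0.006] gap 13.9
shift [0.099  0.0059 0.0003] turn -0.0223
[ 0.54969295  0.07971689 -0.09614673 -0.00194192  0.01363099  0.48760915]
```

Request:
{"op": "send_rows", "data": {
  "commands": [
    [[0.02, 0.001, 0], -0.005],
    [[0.038, 0.002, 0], -0.009],
    [[0.054, 0.003, 0], -0.013],
    [[0.068, 0.004, 0], -0.016],
    [[0.08, 0.0048, 0], -0.019],
    [[0.089, 0.0053, 0], -0.021],
    [[0.095, 0.0057, 0], -0.022],
    [[0.098, 0.0059, 0], -0.0223]
  ]
}}

```text
clock: 9.22
eef_pos: [444.4, 157.7, 115.4]
eef_rot: [-3.141, 0.0, 1.507]
wrist_force: [-0.1, 0.5, -6.4]
finger_gap: 13.6
```

Request:
{"op": "send_rows", "data": {
  "commands": [
    [[0, 0, 0], 0],
    [[0, 0, 0], 0],
    [[0, 0, 0], 0],
    [[0, 0, 0], 0],
    [[0, 0, 0], 0],
    [[0, 0, 0], 0],
    [[0, 0, 0], 0],
    [[0, 0, 0], 0]
  ]
}}

```text
clock: 9.88
eef_pos: [444.6, 156.9, 115.5]
eef_rot: [3.142, -0.0, 1.506]
wrist_force: [-0.5, 0.0, -7.0]
finger_gap: 13.8
```

```bash
cat >> h.py <<'E'
def armpose(tcp,yaw,arm=(414.1,-233.9,1.4053),tcp0=(410.9,-254.7,1.4048)):
    dy=yaw-tcp0[2]; c,s=np.cos(dy),np.sin(dy); o=np.array(arm[:2])-tcp0[:2]
    return (tcp[0]+c*o[0]-s*o[1],tcp[1]+s*o[0]+c*o[1]),arm[2]+dy,tcp[2]-5.4
E
python3 -c "
from h import *
t=target();go(t[0],t[1],80.4,t[2])
s=manip.read_state()
o,y,l=armpose(s['eef_pos'],s['eef_rot'][2],arm=(413.44,-235.47,1.4053));print(o,y,l)
overlay('scene','pics/o2.png',(145,100,245,220),5,o,y,l)
o,y,l=armpose(s['eef_pos'],s['eef_rot'][2],arm=(414.84,-232.4,1.4053))
overlay('top','pics/o3.png',(130,220,260,290),6,o,y,l)
"
```

```text
t 9.8833 pos [444.6 156.9 115.5] rot [ 3.1415 -0.      1.506 ] F [-0.54  0.02 -6.96] M [-0.083  0.06  -0.028] gap 13.8
shift [ 0.0032 -0.001   0.0351] turn -0.0015
(np.float64(445.169374336462), np.float64(176.29624740069056)) 1.506462842320283 110.06337618171678
```

View pics/o2.png

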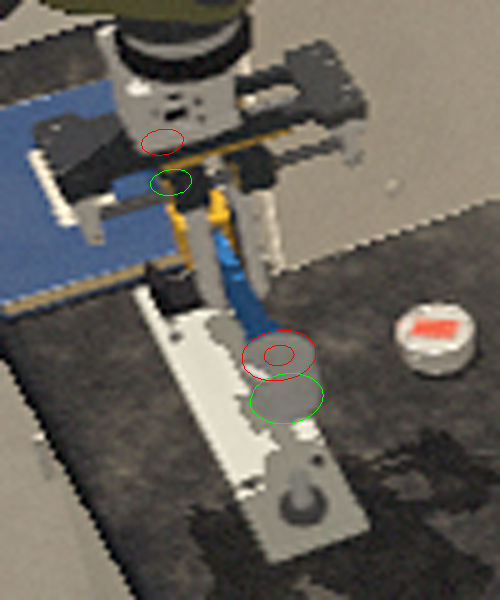

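View pics/o3.png

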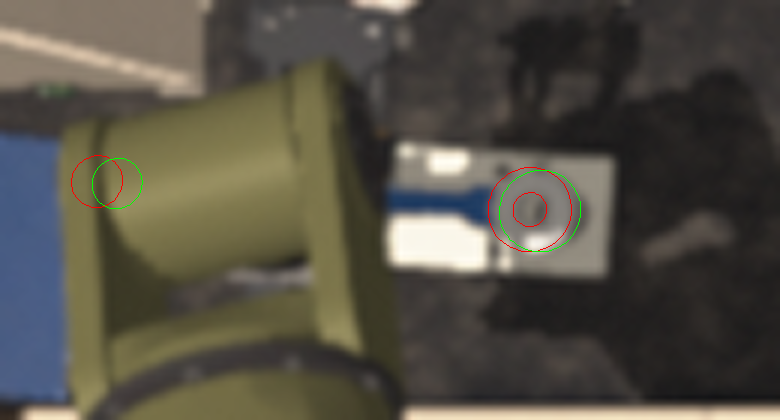

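Request:
{"op": "send_rows", "data": {
  "commands": [
    [[0.0005, 0, 0.002], 0],
    [[0.001, 0, 0.007], 0],
    [[0.002, -0.0005, 0.013], -0.001],
    [[0.003, -0.001, 0.02], -0.0015],
    [[0.0032, -0.001, 0.026], -0.0015],
    [[0.0032, -0.001, 0.031], -0.0015],
    [[0.0032, -0.001, 0.034], -0.0015],
    [[0.0032, -0.001, 0.035], -0.0015]
  ]
}}

```text
clock: 10.65
eef_pos: [443.5, 160.2, 79.8]
eef_rot: [-3.141, 0.0, 1.508]
wrist_force: [-0.3, -0.3, -6.6]
finger_gap: 13.9
```

Request:
{"op": "send_rows", "data": {
  "commands": [
    [[0, 0, 0], 0],
    [[0, 0, 0], 0],
    [[0, 0, 0], 0],
    [[0, 0, 0], 0],
    [[0, 0, 0], 0],
    [[0, 0, 0], 0],
    [[0, 0, 0], 0],
    [[0, 0, 0], 0]
  ]
}}

```text
clock: 11.32
eef_pos: [443.8, 160.2, 80.5]
eef_rot: [3.142, -0.0, 1.508]
wrist_force: [0.4, -1.0, -7.0]
finger_gap: 14.0
```

```bash
python3 -c "
from h import *
t=target();go(t[0],t[1],80.4,t[2])
s=manip.read_state()
o,y,l=armpose(s['eef_pos'],s['eef_rot'][2],arm=(413.44,-235.47,1.4053));print(o,y,l)
a=manip.camera('scene')[:,:,::-1];b=manip.camera('top')[:,:,::-1]
cv2.imwrite('pics/scene5.png',a);cv2.imwrite('pics/top5.png',b)
overlay('scene','pics/o4.png',(170,150,230,220),8,o,y,l,im=a)
o,y,l=armpose(s['eef_pos'],s['eef_rot'][2],arm=(414.84,-232.4,1.4053))
g=np.clip(b.astype(float)*1.6,0,255).astype('uint8')
overlay('top','pics/o5.png',(190,235,250,280),12,o,y,l,im=g)
cv2.imwrite('pics/t5.png',cv2.resize(g[235:280,190:250],None,fx=12,fy=12,interpolation=cv2.INTER_CUBIC))
"
```

```text
t 11.3167 pos [443.8 160.2  80.5] rot [ 3.1416 -0.      1.5076] F [ 0.39 -0.99 -7.03] M [-0.081 -0.005  0.071] gap 14.0
shift [-0.0001 -0.      0.0001] turn 0.0001
(np.float64(444.3132258530238), np.float64(179.62264993450205)) 1.508113285964784 75.08681181535236
```

View pics/o4.png

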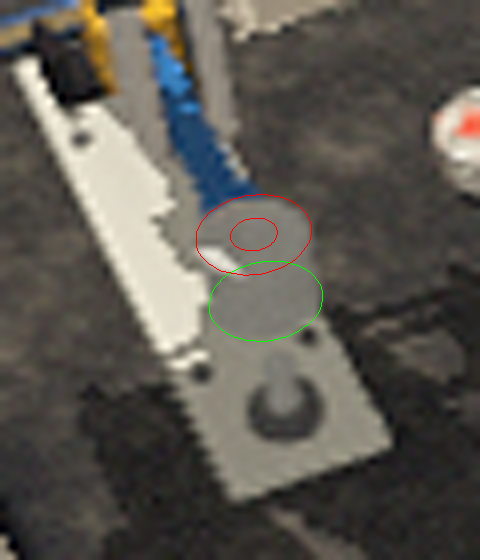

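View pics/o5.png

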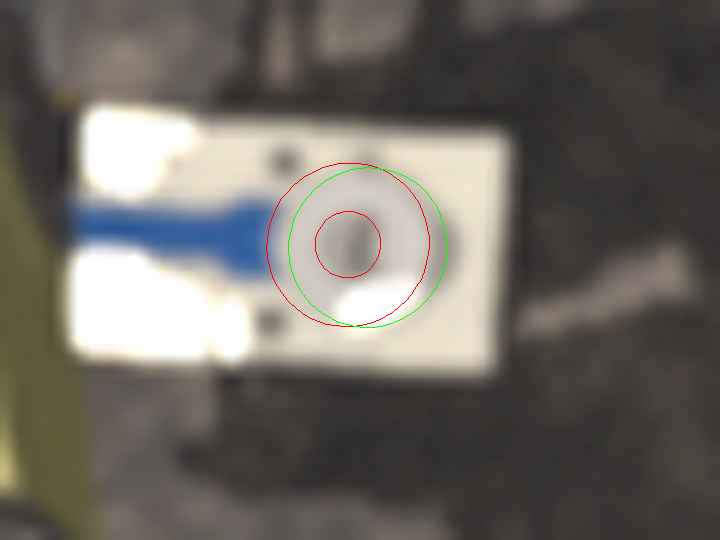

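View pics/t5.png

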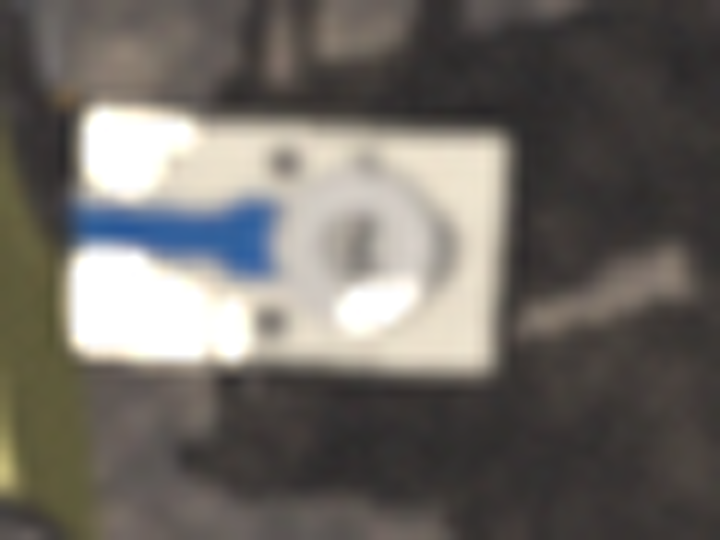

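```bash
cat >> h.py <<'E'
def drawfix(n,c,box,k,fx,fy,yaw,cols=((0,0,255),(0,255,0))):
    x0,y0=box[:2];a=np.linspace(0,2*np.pi,40)
    Rm=R.from_euler('z',yaw).as_matrix()
    def pl(L,col):
        q=np.array([w2px(n,Rm@np.array(p,float)+[fx,fy,0]) for p in L]);q=((q-[x0,y0]+.5)*k-.5).round().astype(int);cv2.polylines(c,[q],True,col,1)
    pl([(-135,-32,12),(135,-32,12),(135,32,12),(-135,32,12)],cols[0])
    pl([(-110+6.5*np.cos(t),6.5*np.sin(t),45) for t in a],cols[0])
    pl([(-110+15*np.cos(t),15*np.sin(t),12) for t in a],cols[1])
E
python3 -c "
from h import *
for n,f,box,k,p in(('scene','pics/scene0.png',(165,140,225,215),8,(443.83,180.87,1.508)),('top','pics/top0.png',(140,230,240,275),8,(445.8,181.4,1.508))):
    im=cv2.imread(f);x0,y0,x1,y1=box
    c=cv2.resize(im[y0:y1,x0:x1],None,fx=k,fy=k,interpolation=cv2.INTER_CUBIC)
    drawfix(n,c,box,k,*p);cv2.imwrite(f'pics/f_{n}.png',c)
"
```

```text
(no output)
```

View pics/f_scene.png

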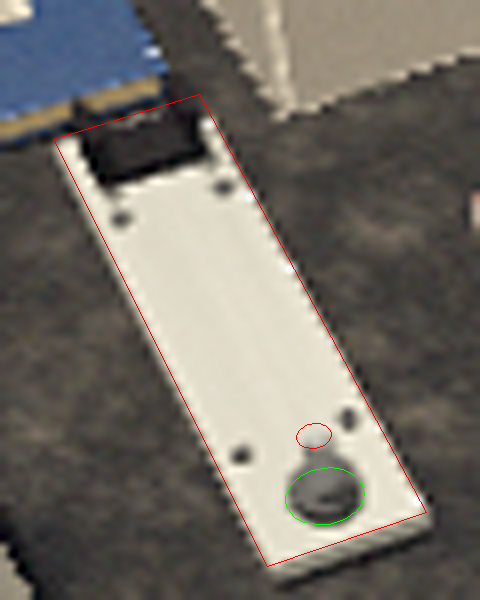

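View pics/f_top.png

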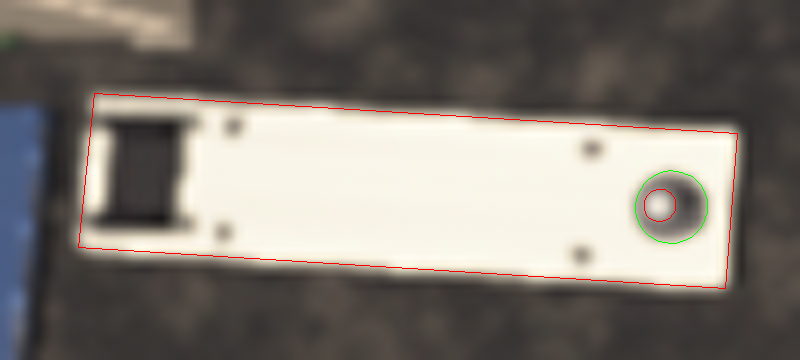

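```bash
python3 -c "
from h import *
a=cv2.imread('pics/scene5.png');g=np.clip((a.astype(float)-60)*2.2,0,255).astype('uint8')
b=cv2.imread('pics/top5.png');h=np.clip((b.astype(float)-80)*2.,0,255).astype('uint8')
s=manip.read_state()
o,y,l=armpose(s['eef_pos'],s['eef_rot'][2],arm=(413.44,-235.47,1.4053))
overlay('scene','pics/x1.png',(188,165,218,205),12,o,y,l,im=g)
c=cv2.imread('pics/x1.png');d=cv2.resize(g[165:205,188:218],None,fx=12,fy=12,interpolation=cv2.INTER_CUBIC)
cv2.imwrite('pics/x1.png',np.hstack([c,d]))
o2,y,l=armpose(s['eef_pos'],s['eef_rot'][2],arm=(414.84,-232.4,1.4053))
overlay('top','pics/x2.png',(205,240,235,270),13,(445.8,181.4),1.508,l,im=h)
c=cv2.imread('pics/x2.png');d=cv2.resize(h[240:270,205:235],None,fx=13,fy=13,interpolation=cv2.INTER_CUBIC)
cv2.imwrite('pics/x2.png',np.hstack([c,d]))
"
```

```text
(no output)
```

View pics/x1.png

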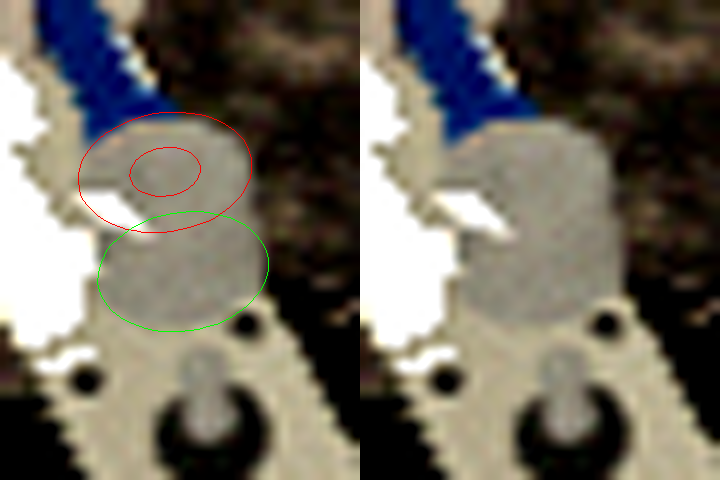

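View pics/x2.png

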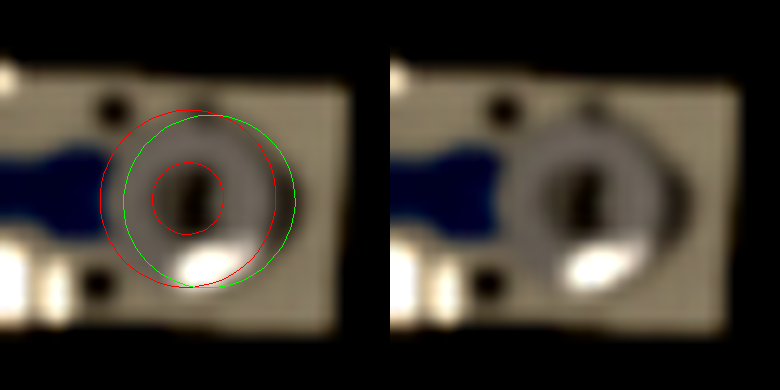

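```bash
python3 -c "
from h import *
go(443.7,160.2,80.4,1.5076);s=manip.read_state();print(np.abs(s['qd']).max());print(manip.sign_off())"
```

```text
t 11.4167 pos [443.8 160.2  80.5] rot [3.1416 0.     1.5076] F [-0.57  0.03 -6.71] M [-0.058  0.079  0.019] gap 13.6
shift [-0.     -0.0001  0.0001] turn -0.0
0.0020821539107012755
the job is handed in; nothing more can be done
None
```

The swing arm is held over the fixture, level and still, and I handed the job in at about 11.4 s. I gripped the bare beam at x ≈ -21 mm in its own frame. That is the balance point for the brass weight, which I measured at about 28.5 mm (joint value about 18.5 mm).

**Last checks**
- **Load and grip:** the wrist carries about 6.7 to 7 N, matching the arm's weight, and the finger gap stayed at about 14 mm with no sign of slipping. Grip force was 40 N.
- **Stillness:** joint speeds were about 0.002 rad/s or less at hand-in.
- **Height:** the hub's underside is at about z = 75 mm, so about 30 mm clear of the pin tip.
- **Alignment:** in the top camera the hub sits on the predicted position above the pin. The scene camera agrees to about 0.5 mm, and the yaw matches the fixture (about 1.508 rad).
- **Level:** the hub outline matches a level arm to within about 1 mm.

**Disagreements and gaps**
- The two cameras differed by 1 to 3 mm in absolute position. I relied on each camera's measurement of the arm relative to the fixture; these agreed to about 1.5 mm.
- The eye was hidden by the robot at the end. Its place above the fork is inferred from the hub, the matched yaw and the rigid grip, not seen directly.
- The wrist moment was too noisy to confirm the balance.

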